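Chock the spare lens and draw back the rack's stop

TASK

The spare projection lens lies on the sloping rack against the cross bar of the sliding stop. So that it can be lifted out later, push the loose rubber wedge chock, thin end first, under the bar and snug against the low side of the lens, square to it and at the middle of its length; then hold the stop's thumb button down and draw the stop all the way down its rail until it locks at the bottom, with the lens staying where it lies. Leave the bulbs, the lamp bracket and the lamp puller where they are.

Things in the scene. Friction and masses are not known exactly. Their poses are not given: they have to be found in the camera images.
- rack: Pale wooden rack bolted to the bench, 306 (x) x 230 (y) mm, itself level. Origin: centre of its underside; z up. Its lane slopes 9 degrees down towards -x (the robot); surface 20 mm up at the low edge (x -150) and 48.5 mm up at x +30, under the lens. Lane from y -50 to +106 mm, between the stop's rail (y -80, carriage 32 wide) and a wooden strip 14 mm high. Ledge with bulbs at x 128, 62 mm up.
- lens_center (a point): Centre of the loose spare lens: black cylinder with two aluminium bands, 76 mm in diameter, 120 mm long, 0.55 to 1.1 kg. Its axis is its own y, across the lane (along the rack's y); x and z turn as it rolls. It rests on the lane against the stop's cross bar, its middle 13 to 37 mm to +y of the rack's origin, and rolls down the lane if nothing holds it.
- chock_center (a point): Centre (half-way up) of the loose grey rubber wedge chock, flat on the bench left or right of the rack: 110 (x) x 50 (y) x 28 mm high, 0.12 kg. Thin toe at x +55; the top rises at 22 degrees to 28 mm at x -12.5 (dark ribs on this slope), then flat to the heel at x -55 (grip there, across y). Snug under the lens its toe is 9 mm, its centre 64 mm downhill of the lens's contact line with the lane.
- thumb_top (a point): Middle of the top of the stop's thumb button: steel cap 44 mm along the rail x 24 mm, 52 mm above the lane when up. x uphill along the rail, y across, z square to the slope. Sinks from 2.4 N, fully down (8 mm) at 7.2 N; unlocked while over about 4 mm down; let go, it locks in the next notch (every 20 mm). A thumb rest 6 mm higher stands at its low end, 24 mm from its middle.
- bar_mid (a point): Middle of the stop's cross bar over the lane: dark steel, 12 mm square, spanning the lane, its underside 34 mm above the lane, so the chock passes beneath. Moves with the stop; axes as thumb_top's.
- stop (a joint): Sliding stop (carriage with cross bar), m downhill along its rail: 0 = top, against the lens (start), 0.100 = bottom end. About 2 N slides it when unlocked.
- thumb (a joint): Thumb button, m pressed: 0 = up (locked), 0.008 = fully down. It cannot come fully up between notches.
- bracket: Bystander: loose grey enamel lamp bracket, an angle 80 x 70 mm, 90 mm high. Origin: centre of its underside.
- puller: Bystander: loose steel lamp puller lying on the bench, 195 mm long (x) with a fork 50 mm wide. Origin: mid-length, underside.
- post: Bystander: squat brass terminal post fixed to the bench, 48 mm wide, 46 mm high. Origin: centre of its underside.
- bulb0: Bystander: loose amber halogen bulb standing upright on the rack's ledge (right), 32 mm thick, 76 mm tall. Origin: centre of its underside.
- bulb1: Bystander: loose amber halogen bulb standing upright on the rack's ledge (middle), 32 mm thick, 76 mm tall. Origin: centre of its underside.
- bulb2: Bystander: loose amber halogen bulb standing upright on the rack's ledge (left), 32 mm thick, 76 mm tall. Origin: centre of its underside.
Mind the look-alikes: they are no part of the job. Leave any turquoise or yellow look-alike of the part that bears chock_center alone.

How it is judged:
On the way, in this order (a step that is already met when the one before it is completed fails the run):
1. the chock is snug under the low side of the lens, square and central, while the stop is still locked at the top (distance between chock_center and lens_center below 0.074 m and y of chock_center in the frame of lens_center between -0.02 and 0.02 m and angle between the x axis of chock_center and the x axis of rack, either way round below 0.35 rad and distance of lens_center from where it was at the start of the episode below 0.015 m and value of joint stop below 0.005 m), for 0.2 s.
2. the stop is drawn to the bottom of its rail, the lens held by the chock (distance between chock_center and lens_center below 0.074 m and y of chock_center in the frame of lens_center between -0.02 and 0.02 m and angle between the x axis of chock_center and the x axis of rack, either way round below 0.35 rad and distance of lens_center from where it was at the start of the episode below 0.015 m and value of joint stop above 0.095 m), for 0.2 s.
At the end, for the whole second after the job is handed in: Stop at the bottom of its rail (95 mm or more), thumb button up. Lens at rest within 15 mm of its start. Chock and lens centres within 74 mm (68.7 when touching), chock within 20 mm of the lens's middle along its length and within 0.35 rad of the rack's direction (all of step 2 and value of joint thumb below 0.002 m and linear speed of lens below 0.01 m/s and angular speed of lens below 0.2 rad/s).
It fails at once if a bulb is shifted by more than 20 mm or tipped (distance of any of bulb0, bulb1, bulb2 from where it was at the start of the episode above 0.02 m or angle between any of bulb0, bulb1, bulb2's own z axis and vertical above 0.5 rad).
It fails at once if the bracket is shifted by more than 20 mm or tipped (distance of bracket from where it was at the start of the episode above 0.02 m or angle between bracket's own z axis and vertical above 0.5 rad).
It fails at once if the puller is shifted by more than 20 mm or tipped (distance of puller from where it was at the start of the episode above 0.02 m or angle between puller's own z axis and vertical above 0.5 rad).
It fails at once if the lens rolls away (more than 40 mm) (distance of lens_center from where it was at the start of the episode above 0.04 m).
It also fails if it takes over 58 s, if anything falls off the work surface, if the arm or the gripper's body presses on something with over 40 N, if the wrist force passes 120 N, or if a joint passes its speed limit or range.

ROBOT

A 6-joint arm with a two-finger parallel gripper is mounted at the origin on the work surface. World frame = base frame: x ahead of the robot, y to its left, z up, the work surface at z = 0. Lengths are in m, angles in rad, forces in N, time in s.
With the tool pointing down it reaches from about 0.375 to 0.9 m from the base axis. Payload 3.1 kg.
Tool frame: the origin (TCP) lies midway between the tips of the shut fingers; the grasp point (between the pads) lies 19 mm behind it; x points along the fingers, z is the direction in which the jaws open and shut, and the axes are right-handed (so a half turn about x gives the same grasp; the last joint's range is limited). The gripper opens to 85 mm and grips with 20 to 120 N. Pads are 22 mm wide; open, the fingers measure 114 mm over their backs; the gripper's body (76 mm by 85 mm) begins 54 mm behind the grasp point. The pads swing forward as they close: fully open they stand 13 mm farther back than shut.
Start: joints at [-1.415, 0.527, 1.433, -0, 1.181, -0.178], TCP at [0.205, -0.59, 0.231] pointing down, gripper open.
Joint ranges: [-3.08, 3.08], [-0.75, 2.2], [0.22, 2.44], [-1.43, 4.57], [0, 2.65], [-2.85, 2.85]. Speed limits (rad/s): [2.79, 2.79, 3.14, 3.14, 3.14, 3.14].

INTERFACE

Orientations are given as a unit quaternion [x, y, z, w].
In Python, from station import status, snapshot, camera_params, ticket gives the robot as it stands.
- The arm moves only by the tool arm_command, never from a script. Its argument "series" is a list that holds one entry, the list of rows, each a list of 4 numbers: the shift along the tool's x, y, z in mm, then the turn about the tool's x in rad. A call has 1 to 10 rows; each row shifts and turns the commanded pose from where the row before left it, along the tool's axes as they then stand; what a row does not reach is not made up. A row lasts 1/10 s, in which the tool goes at most 50 mm and 8.59 degrees, less where a joint would pass 70% of its speed; a pose out of reach is approached as far as the arm can. A call is refused whole if a number of a shift passes 50 or a number of a turn 0.15, either way. A call with a gripper value outside its range is refused whole. "jaw" is the opening in per cent of the stroke, from 0 (shut) to 100 (fully open), set as the call begins (left out, the last holds). The fingers move at their own pace and stop on an object; "force" is the grip in N (left out, the last holds). Time passes only in rows, so rows that do not move let the fingers close. It gives the time, the measured TCP pose, the force and the opening at its end, in the units of the state.
- status.sense(): the state, without advancing time (a new reading comes with each control period).
- snapshot(name): name is "side" or "top"; returns the picture (420x560x3 uint8, red, green, blue); there is no depth.
- camera_params(name): a dict with "fovy" (degrees; the focal length in pixels is half the picture's height over the tangent of half this angle, whatever the lens; pixels are square), "cx", "cy" (the principal point, pixels), "k1" (the pictures are not rectified: a ray, as slopes to the right and down, at radius r is drawn at 1 + k1 r^2 times it, then the intrinsics apply), "extrinsics" (4x4, takes a point from camera to world coordinates). Camera axes: x right, y down, z forward; pixel columns grow to the right and rows downward; lengths in m; the calibration is good to about 2 mm. A picture is of the moment at which its call begins. camera_params takes no time and is no camera call.
- ticket.sign_off(): hands the job in, once; it reports no verdict.
The state is a dict: "t": time; "q": joint angles; "qd": joint speeds; "tau": joint torques, N m; "tcp_pos": TCP position; "tool_rot": TCP orientation; "force": force on the tool from outside, world axes, zero at the start; "ft_torque": the same for the moment, N m; "finger_gap": opening from 0.0 (shut) to 1.0 (fully open).
Only numpy, scipy, OpenCV 4.12 (cv2) and the standard library are available. Lean on these libraries where they do the work, as an engineer would, in place of code of your own. Each camera call takes 0.05 s, during which the arm holds its last target. There are 200 camera calls.

## Working session

There is one attempt and no reset: what is moved stays moved. The work goes in short steps, Python scripts to look and compute and a tool call to move; the robot and the scene stay as the last step left them, time stands still between calls to the robot, and variables do not carry over. Pictures are saved under pics/ and viewed, about 8 in all and at most 12, crops included, and the job is handed in when it is done.

Besides the shell and the picture viewer there is one more tool, called after "Request:" as name(argument=value, ...), one argument or row to a line, values as JSON. arm_command: Moves the arm, as the interface text tells. Its arguments: {"type":"object","properties":{"series":{"type":"array"},"jaw":{"type":"number"},"force":{"type":"number"}},"required":["series"]}

```bash
ls; mkdir -p pics
python3 - <<'E'
from station import status,snapshot,camera_params
import cv2,numpy as np
for n in("top","side"):
    im=snapshot(n); cv2.imwrite(f"pics/{n}0.png",cv2.cvtColor(im,cv2.COLOR_RGB2BGR))
    p=camera_params(n); print(n,p)
s=status.sense(); print(s)
E
```

```text
pics
top {'fovy': 42.75343791679246, 'cx': 282.78351587011366, 'cy': 211.58384156535246, 'k1': -0.19602431850773344, 'extrinsics': array([[ 2.85764988e-02, -9.96397693e-01,  7.98437300e-02,
         4.95517375e-01],
       [-9.99586109e-01, -2.87499997e-02, -1.02402660e-03,
        -5.96402435e-02],
       [ 3.31584496e-03, -7.97814203e-02, -9.96806867e-01,
         1.51284685e+00],
       [ 0.00000000e+00,  0.00000000e+00,  0.00000000e+00,
         1.00000000e+00]])}
side {'fovy': 44.3225762291095, 'cx': 282.4267148980378, 'cy': 206.78487237474283, 'k1': -0.05925745333928568, 'extrinsics': array([[-0.7959463 , -0.32974606,  0.50767807, -0.05264575],
       [-0.60533029,  0.44279332, -0.66144487,  0.75546063],
       [-0.00668762, -0.83378751, -0.55204498,  0.79561985],
       [ 0.        ,  0.        ,  0.        ,  1.        ]])}
{'t': 0.1, 'q': array([-1.41446996e+00,  5.28432129e-01,  1.43381072e+00, -2.27027197e-05,
        1.18139067e+00, -1.78480637e-01]), 'qd': array([ 0.00120524, -0.00103065, -0.00524088, -0.00090852, -0.00041848,
        0.00224748]), 'tau': array([ 1.15813987e-04, -4.43302274e+01, -1.78585911e+01, -2.41404323e-04,
        3.88309956e-03, -1.62742123e-05]), 'tcp_pos': array([ 0.20529514, -0.58961865,  0.23038364]), 'tool_rot': array([ 0.41020695,  0.57683303, -0.40918566,  0.57581335]), 'force': array([ 0.3140035 ,  0.57920752, -0.06085864]), 'ft_torque': array([-0.03391881,  0.01819409, -0.00446513]), 'finger_gap': 1.0016465132120698}
```

View pics/top0.png

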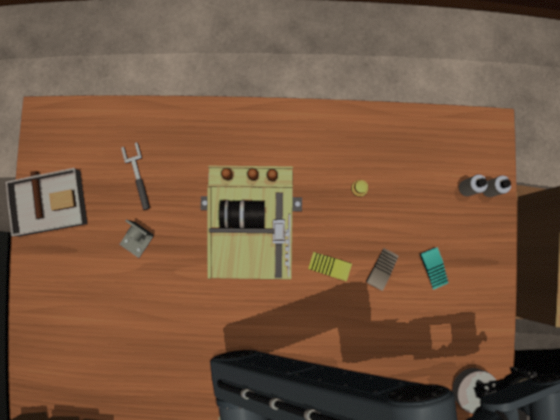

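View pics/side0.png

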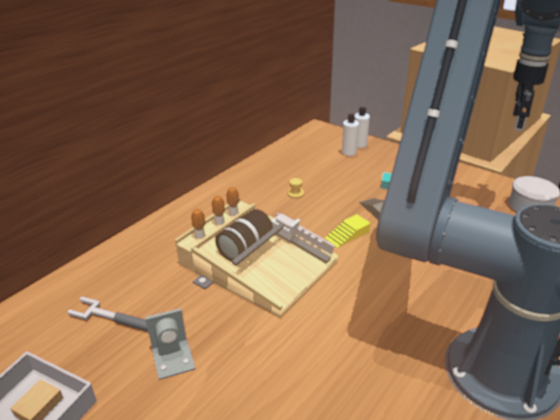

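Top view: the rack is centred at about (250,222), with the lens at (242,214), the bar at row 231 and the thumb carriage at (279,231). There are three wedges: yellow (330,266), grey (382,269) and turquoise (434,268). Only the grey one fits the description (grey rubber, dark ribs), so I'll confirm it in an enlarged crop.

```bash
cat > h.py <<'E'
import numpy as np,cv2
from station import status,snapshot,camera_params
from scipy.spatial.transform import Rotation as R
def shot(n,f=None):
    im=cv2.cvtColor(snapshot(n),cv2.COLOR_RGB2BGR)
    if f: cv2.imwrite(f,im)
    return im
def KD(n):
    p=camera_params(n); f=210/np.tan(np.radians(p['fovy']/2))
    return np.array([[f,0,p['cx']],[0,f,p['cy']],[0,0,1.]]),p['k1'],p['extrinsics']
def ray(n,uv):
    K,k,E=KD(n)
    d=(np.array(uv,float)-K[:2,2])/K[0,0]; s=d.copy()
    for _ in range(30): s=d/(1+k*(s@s))
    return E[:3,3],E[:3,:3]@np.r_[s,1]
def onz(n,uv,z):
    o,d=ray(n,uv); return o+d*(z-o[2])/d[2]
def onplane(n,uv,p0,nrm):
    o,d=ray(n,uv); return o+d*((p0-o)@nrm)/(d@nrm)
def proj(n,P):
    K,k,E=KD(n); c=E[:3,:3].T@(np.array(P)-E[:3,3]); s=c[:2]/c[2]
    return K[:2,:2]@(s*(1+k*(s@s)))+K[:2,2]
def tri(ut,us):
    a,d=ray('top',ut);b,e=ray('side',us)
    t=np.linalg.lstsq(np.c_[d,-e],b-a,rcond=None)[0]
    p,q=a+d*t[0],b+e*t[1]; return (p+q)/2,np.linalg.norm(p-q)
E
python3 - <<'E'
import cv2,numpy as np
a=cv2.imread('pics/top0.png')
c1=cv2.resize(a[160:290,195:305],None,fx=4.4,fy=4.4,interpolation=cv2.INTER_CUBIC)
c2=cv2.resize(a[240:300,355:415],None,fx=5,fy=5,interpolation=cv2.INTER_CUBIC)
o=np.zeros((max(c1.shape[0],300),c1.shape[1]+c2.shape[1],3),np.uint8);o[:c1.shape[0],:c1.shape[1]]=c1;o[:300,c1.shape[1]:]=c2
print(o.shape);cv2.imwrite('pics/crop1.png',o)
E
```

```text
(572, 784, 3)
```

View pics/crop1.png

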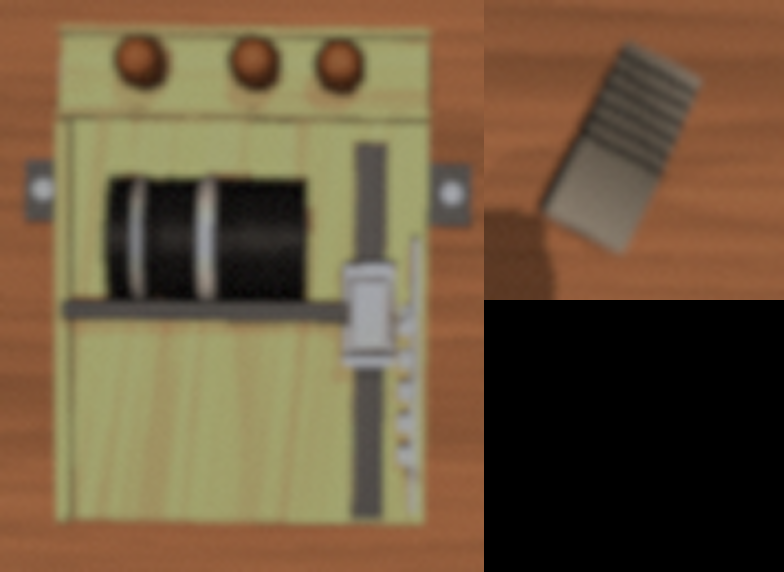

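Crop: the grey wedge's ribs (toe) point up and right, to full-picture pixels (384,248) and (399,256), and its heel is at (367,282) and (383,291). It is the only grey one, so that is the chock. The lens spans crop x 107–305 and the bar is at crop y≈311. Next I'll measure these.

```bash
cat > m.py <<'E'
from h import *
def c1(x,y): return (195+(x+.5)/4.4-.5,160+(y+.5)/4.4-.5)
# rack corners
lo=[onz('top',c1(57,521),.020),onz('top',c1(425,523),.020)]
hi=[onz('top',c1(59,27),.062),onz('top',c1(430,27),.062)]
print('rack corners',np.round(lo+hi,4).tolist())
x=(hi[0]+hi[1]-lo[0]-lo[1])[:2]; y=(lo[0]-lo[1]+hi[0]-hi[1])[:2]
print('len',np.linalg.norm(x)/2,'wid',np.linalg.norm(y)/2,'yaw x',np.degrees(np.arctan2(x[1],x[0])),'yaw y',np.degrees(np.arctan2(-y[0],y[1])))
print('origin',np.mean(lo+hi,0)[:2])
for n,u,z in(('bar ends L',(63,310),.075),('bar R',(345,313),.075),('lens l',(107,239),.12),('lens r',(306,239),.12),('thumb c',(370,309),.105),('lens mid z=.087',(206,239),.125)): print(n,np.round(onz('top',c1(*u),z),4))
# chock mask
a=cv2.imread('pics/top0.png'); h=cv2.cvtColor(a,cv2.COLOR_BGR2HSV)
m=np.zeros(h.shape[:2],np.uint8); roi=(slice(240,300),slice(357,412))
m[roi]=((h[roi][...,1]<85)*255).astype(np.uint8)
m=cv2.morphologyEx(m,cv2.MORPH_OPEN,np.ones((3,3)))
c=max(cv2.findContours(m,0,2)[0],key=cv2.contourArea); r=cv2.minAreaRect(c);print(r,cv2.boxPoints(r).tolist())
for b,z in zip(cv2.boxPoints(r),(0,)*4): print(np.round(onz('top',b,z),4),np.round(onz('top',b,.028),4))
E
python3 m.py
```

```text
rack corners [[0.4237, 0.1427, 0.02], [0.4298, -0.0898, 0.02], [0.732, 0.1476, 0.062], [0.7382, -0.0837, 0.062]]
len 0.3084055236764278 wid 0.23198158862320867 yaw x 1.0289676670087609 yaw y 1.5222647422537956
origin [0.5809247  0.02919847]
bar ends L [0.5551 0.1361 0.075 ]
bar R [ 0.5584 -0.0364  0.075 ]
lens l [0.5961 0.1053 0.12  ]
lens r [ 0.5996 -0.0128  0.12  ]
thumb c [ 0.5599 -0.0518  0.105 ]
lens mid z=.087 [0.5975 0.0461 0.125 ]
((382.5, 269.0), (17.88854217529297, 38.013153076171875), 26.56505012512207) [[366.0, 282.0], [383.0, 248.0], [399.0, 256.0], [382.0, 290.0]]
[ 0.4241 -0.3018  0.    ] [ 0.4254 -0.2973  0.028 ]
[ 0.5213 -0.3484  0.    ] [ 0.5208 -0.3431  0.028 ]
[ 0.4996 -0.395   0.    ] [ 0.4995 -0.3888  0.028 ]
[ 0.4023 -0.3481  0.    ] [ 0.4041 -0.3428  0.028 ]
```

```bash
cat > st.py <<'E'
from h import *
import sys
s=status.sense(); M=R.from_quat(s['tool_rot']).as_matrix()
print('t',round(s['t'],2),'tcp',np.round(s['tcp_pos'],4),'F',np.round(s['force'],2),'gap',round(s['finger_gap'],3),'q6',round(s['q'][5],2))
print('tool xyz cols\n',np.round(M,3),'z yaw',round(np.degrees(np.arctan2(M[1,2],M[0,2])),2))
if len(sys.argv)>3:
    d=np.array([float(v) for v in sys.argv[1:4]])-s['tcp_pos']; print('to go, tool mm',np.round(M.T@d*1000,1))
E
python3 st.py .432 -.332 .12
python3 - <<'E'
from h import *
for u in((309,262),(312,253),(351,264),(347,280)):print(np.round(onz('top',u,.014),3))
E
```

```text
t 0.1 tcp [ 0.2053 -0.5896  0.2304] F [ 0.31  0.58 -0.06] gap 1.002 q6 -0.18
tool xyz cols
 [[-0.     0.944  0.329]
 [ 0.002  0.329 -0.944]
 [-1.     0.    -0.002]] z yaw -70.82
to go, tool mm [ 110.8  298.7 -168.6]
[ 0.477 -0.138  0.014]
[ 0.502 -0.146  0.014]
[ 0.474 -0.256  0.014]
[ 0.429 -0.246  0.014]
```

Request:
arm_command(
  series=[
    [[11, 30, -17, 0], [11, 30, -17, 0], [11, 30, -17, 0], [11, 30, -17, 0], [11, 30, -17, 0], [11, 30, -17, 0], [11, 30, -17, 0], [11, 30, -17, 0], [11, 30, -17, 0], [11, 29, -16, 0]],
  ],
  jaw=75,
  force=30,
)

```text
t: 1.1
tcp_pos: [0.4329, -0.331, 0.1206]
tool_rot: [0.41, 0.577, -0.41, 0.576]
force: [1.4, -0.2, -0.7]
finger_gap: 0.752
```

Request:
arm_command(
  series=[
    [[0, 0, 0, 0.133], [0, 0, 0, 0.133], [0, 0, 0, 0.133], [0, 0, 0, 0.133], [0, 0, 0, 0.133], [0, 0, 0, 0.133], [0, 0, 0, 0]],
  ],
)

```text
t: 1.8
tcp_pos: [0.4321, -0.3322, 0.121]
tool_rot: [-0.601, -0.372, 0.601, -0.372]
force: [-0.2, 0.3, -0.1]
finger_gap: 0.748
```

```bash
python3 st.py .432 -.332 0
python3 - <<'E'
from h import *
t=shot('top','pics/top1.png');s=shot('side','pics/side1.png')
a=cv2.resize(t[230:310,340:430],None,fx=4.4,fy=4.4,interpolation=cv2.INTER_CUBIC)
b=cv2.resize(s[150:260,300:420],None,fx=3.2,fy=3.2,interpolation=cv2.INTER_CUBIC)
o=np.zeros((352,396+384,3),np.uint8);o[:,:396]=a;o[:,396:]=b[:352];cv2.imwrite('pics/v1.png',o)
E
```

```text
t 1.8 tcp [ 0.4321 -0.3322  0.121 ] F [-0.24  0.28 -0.14] gap 0.748 q6 1.17
tool xyz cols
 [[-0.001  0.895 -0.447]
 [ 0.001 -0.447 -0.895]
 [-1.    -0.001 -0.   ]] z yaw -116.52
to go, tool mm [ 1.21e+02 -1.00e-01 -1.00e-01]
```

View pics/v1.png

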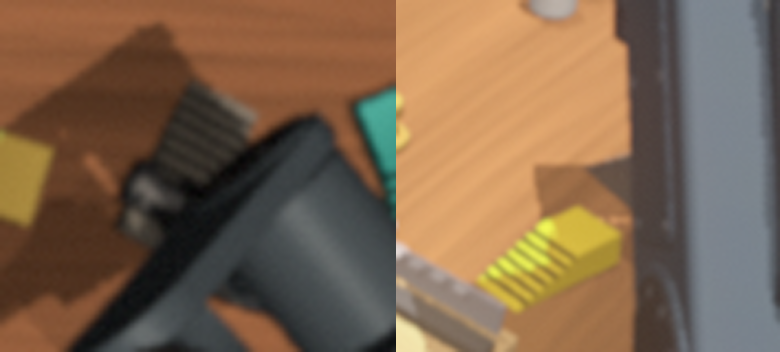

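The gripper straddles the heel end in line with the chock (ribs ahead, yellow and turquoise clear of it). Descending.

Request:
arm_command(
  series=[
    [[20, 0, 0, 0], [20, 0, 0, 0], [20, 0, 0, 0], [15, 0, 0, 0], [10, 0, 0, 0], [5, 0, 0, 0], [5, 0, 0, 0]],
  ],
)

```text
t: 2.6
tcp_pos: [0.4324, -0.3326, 0.0262]
tool_rot: [0.601, 0.372, -0.601, 0.372]
force: [0.3, -0.5, -0.5]
finger_gap: 0.752
```

Request:
arm_command(
  series=[
    [[7, 0, 0, 0], [6, 0, 0, 0], [6, 0, 0, 0], [6, 0, 0, 0], [0, 0, 0, 0]],
  ],
)

```text
t: 3.1
tcp_pos: [0.4319, -0.332, 0.0005]
tool_rot: [-0.601, -0.372, 0.601, -0.371]
force: [0.2, 0.7, -0.8]
finger_gap: 0.748
```

Request:
arm_command(
  series=[
    [[0, 0, 0, 0], [0, 0, 0, 0], [0, 0, 0, 0], [0, 0, 0, 0], [0, 0, 0, 0]],
  ],
  jaw=0,
  force=30,
)

```text
t: 3.6
tcp_pos: [0.4323, -0.3325, 0.0014]
tool_rot: [0.601, 0.372, -0.601, 0.372]
force: [-0.5, 0.8, -0.2]
finger_gap: 0.581
```

Request:
arm_command(
  series=[
    [[-15, 0, 0, 0], [-30, 0, 0, 0], [-30, 0, 0, 0], [-30, 0, 0, 0], [-25, 0, 0, 0], [0, 0, 0, -0.121], [0, 0, 0, -0.121], [0, 0, 0, -0.121], [0, 0, 0, -0.122], [0, 0, 0, 0]],
  ],
)

```text
t: 4.6
tcp_pos: [0.4321, -0.3323, 0.1322]
tool_rot: [0.495, 0.505, -0.495, 0.506]
force: [-0.4, 0.5, -1.6]
finger_gap: 0.584
```

```bash
python3 st.py .452 .0437 .13
```

```text
t 4.6 tcp [ 0.4321 -0.3323  0.1322] F [-0.44  0.47 -1.61] gap 0.584 q6 0.69
tool xyz cols
 [[ 0.     1.     0.022]
 [-0.001  0.022 -1.   ]
 [-1.     0.     0.001]] z yaw -88.76
to go, tool mm [   2.    28.  -375.5]
```

Request:
arm_command(
  series=[
    [[0, 3, -38, 0], [0, 3, -38, 0], [0, 3, -38, 0], [0, 3, -38, 0], [0, 3, -38, 0], [0, 3, -38, 0], [0, 3, -38, 0], [0, 3, -38, 0], [0, 2, -38, 0], [0, 2, -33, 0]],
  ],
)

```text
t: 5.6
tcp_pos: [0.4518, 0.0449, 0.1319]
tool_rot: [0.495, 0.505, -0.495, 0.505]
force: [0.2, -0.4, -1.7]
finger_gap: 0.58
```

Request:
arm_command(
  series=[
    [[20, 0, 0, 0], [15, 0, 0, 0], [10, 0, 0, 0], [0, 0, 0, 0]],
  ],
)

```text
t: 6.0
tcp_pos: [0.4514, 0.0431, 0.0856]
tool_rot: [0.494, 0.506, -0.495, 0.504]
force: [-0.3, 0.1, -1.0]
finger_gap: 0.581
```

```bash
python3 st.py .452 .0437 .06
python3 - <<'E'
from h import *
t=shot('top','pics/top2.png');s=shot('side','pics/side2.png')
a=cv2.resize(t[160:290,195:305],None,fx=3.4,fy=3.4,interpolation=cv2.INTER_CUBIC)
b=cv2.resize(s[170:330,170:350],None,fx=2.3,fy=2.3,interpolation=cv2.INTER_CUBIC)
o=np.zeros((442,374+414,3),np.uint8);o[:,:374]=a[:442];o[:b.shape[0],374:]=b;cv2.imwrite('pics/v2.png',o)
E
```

```text
t 6.0 tcp [0.4514 0.0431 0.0856] F [-0.25  0.09 -1.04] gap 0.581 q6 1.4
tool xyz cols
 [[-0.002  1.     0.02 ]
 [ 0.     0.02  -1.   ]
 [-1.    -0.002 -0.   ]] z yaw -88.84
to go, tool mm [25.6  0.7 -0.5]
```

View pics/v2.png

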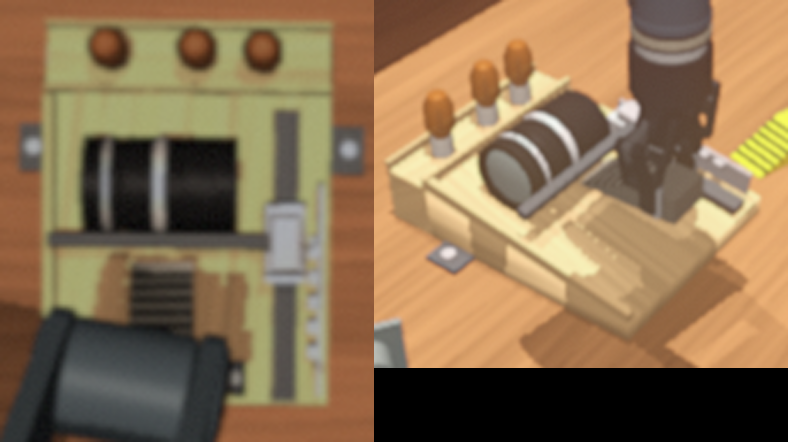

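The chock is held square over the lane, toe short of the bar and centred on the lens (crop x 162 vs 159). Lowering until the toe touches, then further so it pivots flat.

Request:
arm_command(
  series=[
    [[15, 0, 0, 0], [15, 0, 0, 0], [10, 0, 0, 0], [3, 0, 0, 0], [3, 0, 0, 0], [0, 0, 0, 0]],
  ],
  force=20,
)

```text
t: 6.7
tcp_pos: [0.4523, 0.043, 0.0404]
tool_rot: [0.495, 0.505, -0.495, 0.505]
force: [-0.3, 0.7, -2.1]
finger_gap: 0.579
```

Request:
arm_command(
  series=[
    [[3, 0, 0, 0], [3, 0, 0, 0], [2, 0, 0, 0], [0, 0, 0, 0]],
  ],
)

```text
t: 7.1
tcp_pos: [0.4515, 0.0434, 0.0323]
tool_rot: [0.494, 0.506, -0.495, 0.505]
force: [-2.1, 2.2, 2.5]
finger_gap: 0.585
```

Request:
arm_command(
  series=[
    [[3, 0, 0, 0], [2, 0, 0, 0], [0, 0, 0, 0]],
  ],
)

```text
t: 7.4
tcp_pos: [0.4513, 0.0432, 0.027]
tool_rot: [0.494, 0.506, -0.495, 0.505]
force: [-3.1, 0.3, 2.2]
finger_gap: 0.585
```

Request:
arm_command(
  series=[
    [[0, 0, 0, 0], [0, 0, 0, 0], [0, 0, 0, 0], [0, 0, 0, 0]],
  ],
  jaw=72,
)

```text
t: 7.8
tcp_pos: [0.4527, 0.0429, 0.0273]
tool_rot: [0.495, 0.505, -0.494, 0.506]
force: [-0.1, 0.4, 0.1]
finger_gap: 0.721
```

Request:
arm_command(
  series=[
    [[0, 0, 0, 0], [0, 0, 0, 0], [0, 0, 0, 0], [0, 0, 0, 0]],
  ],
  jaw=0,
  force=25,
)

```text
t: 8.2
tcp_pos: [0.4524, 0.043, 0.0275]
tool_rot: [0.495, 0.505, -0.494, 0.506]
force: [0.9, 0.2, 2.5]
finger_gap: 0.587
```

```bash
python3 st.py
python3 - <<'E'
from h import *
t=shot('top','pics/top3.png');s=shot('side','pics/side3.png')
a=cv2.resize(t[160:290,195:305],None,fx=3.4,fy=3.4,interpolation=cv2.INTER_CUBIC)
b=cv2.resize(s[170:330,170:350],None,fx=2.3,fy=2.3,interpolation=cv2.INTER_CUBIC)
o=np.zeros((442,374+414,3),np.uint8);o[:,:374]=a[:442];o[:b.shape[0],374:]=b;cv2.imwrite('pics/v3.png',o)
E
```

```text
t 8.2 tcp [0.4524 0.043  0.0275] F [0.9  0.22 2.48] gap 0.587 q6 1.4
tool xyz cols
 [[ 0.001  1.     0.022]
 [-0.     0.022 -1.   ]
 [-1.     0.001  0.   ]] z yaw -88.76
```

View pics/v3.png

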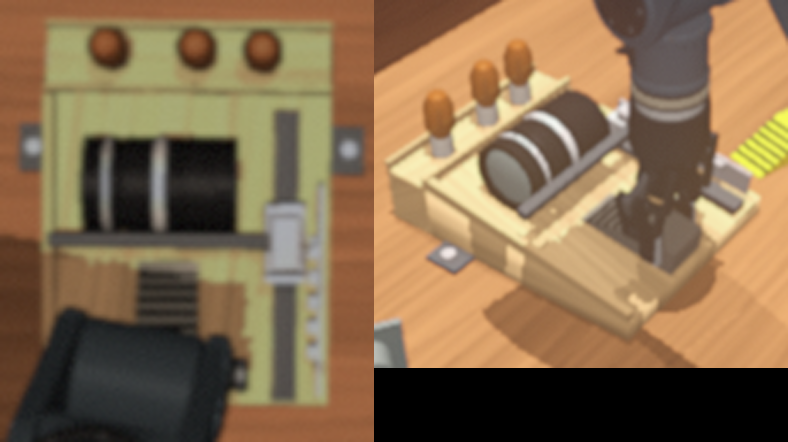

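Flat on the lane, toe just short of the bar. Pushing uphill along the slope.

Request:
arm_command(
  series=[
    [[-0.9, 6, 0, 0], [-0.9, 6, 0, 0], [-0.9, 6, 0, 0], [-0.9, 6, 0, 0], [-0.9, 6, 0, 0], [-0.9, 6, 0, 0], [-0.9, 6, 0, 0], [0, 0, 0, 0]],
  ],
)

```text
t: 9.1
tcp_pos: [0.4926, 0.0445, 0.0339]
tool_rot: [0.494, 0.507, -0.495, 0.504]
force: [-4.3, 0.8, 6.9]
finger_gap: 0.578
```

Request:
arm_command(
  series=[
    [[-0.5, 3, 0, 0], [-0.5, 3, 0, 0], [-0.5, 3, 0, 0], [0, 0, 0, 0]],
  ],
)

```text
t: 9.5
tcp_pos: [0.5014, 0.0446, 0.0352]
tool_rot: [0.493, 0.507, -0.495, 0.504]
force: [-5.5, 0.7, 6.3]
finger_gap: 0.581
```

Request:
arm_command(
  series=[
    [[-0.4, 2, 0, 0], [-0.4, 2, 0, 0], [0, 0, 0, 0]],
  ],
)

```text
t: 9.8
tcp_pos: [0.506, 0.0446, 0.036]
tool_rot: [0.494, 0.506, -0.495, 0.505]
force: [-4.6, 0.1, 5.1]
finger_gap: 0.579
```

Request:
arm_command(
  series=[
    [[-0.3, 2, 0, 0], [0, 0, 0, 0]],
  ],
)

```text
t: 10.0
tcp_pos: [0.5076, 0.0446, 0.0362]
tool_rot: [0.494, 0.506, -0.495, 0.505]
force: [-5.7, -0.2, 5.4]
finger_gap: 0.576
```

Request:
arm_command(
  series=[
    [[-0.3, 2, 0, 0], [0, 0, 0, 0]],
  ],
)

```text
t: 10.2
tcp_pos: [0.5078, 0.0447, 0.0362]
tool_rot: [0.493, 0.508, -0.496, 0.504]
force: [-6.7, -2.7, 5.9]
finger_gap: 0.581
```

Request:
arm_command(
  series=[
    [[-0.3, 1.5, 0, 0], [0, 0, 0, 0]],
  ],
)

```text
t: 10.4
tcp_pos: [0.508, 0.0449, 0.0363]
tool_rot: [0.492, 0.508, -0.497, 0.503]
force: [-9.4, -1.1, 5.7]
finger_gap: 0.577
```

Request:
arm_command(
  series=[
    [[-0.3, 1.5, 0, 0], [0, 0, 0, 0]],
  ],
)

```text
t: 10.6
tcp_pos: [0.5085, 0.0451, 0.0363]
tool_rot: [0.492, 0.509, -0.497, 0.502]
force: [-10.3, -1.3, 5.6]
finger_gap: 0.58
```

```bash
python3 st.py
python3 - <<'E'
from h import *
t=shot('top','pics/top4.png');s=shot('side','pics/side4.png')
a=cv2.resize(t[160:290,195:305],None,fx=3.4,fy=3.4,interpolation=cv2.INTER_CUBIC)
b=cv2.resize(s[190:290,195:325],None,fx=3.1,fy=3.1,interpolation=cv2.INTER_CUBIC)
o=np.zeros((442,374+403,3),np.uint8);o[:,:374]=a[:442];o[:b.shape[0],374:]=b;cv2.imwrite('pics/v4.png',o)
E
```

```text
t 10.6 tcp [0.5085 0.0451 0.0363] F [-10.3   -1.28   5.63] gap 0.58 q6 1.42
tool xyz cols
 [[-0.012  1.     0.022]
 [ 0.001  0.022 -1.   ]
 [-1.    -0.012 -0.001]] z yaw -88.74
```

View pics/v4.png

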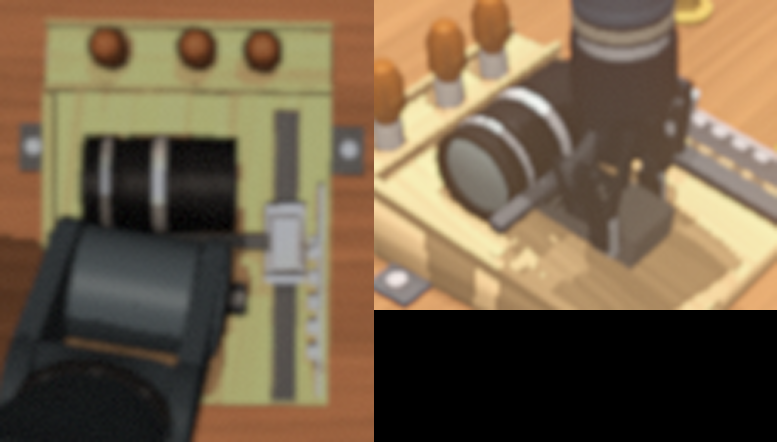

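Contact: the force rose from 5 to 10 N while the tool stalled at x≈0.508 (expected 0.5105), and the lens outline hasn't changed. Releasing, lifting clear and looking.

Request:
arm_command(
  series=[
    [[0, 0, 0, 0], [0, 0, 0, 0], [0, 0, 0, 0], [0, 0, 0, 0]],
  ],
  jaw=72,
)

```text
t: 11.1
tcp_pos: [0.5152, 0.0443, 0.0372]
tool_rot: [0.495, 0.505, -0.494, 0.506]
force: [0.4, 0.5, 0.1]
finger_gap: 0.721
```

Request:
arm_command(
  series=[
    [[-10, 0, 0, 0], [-20, 0, 0, 0], [-30, 0, 0, 0], [-30, 0, 0, 0], [-30, -10, 0, 0], [0, -20, 40, 0], [0, -20, 45, 0], [0, 0, 45, 0], [0, 0, 45, 0], [0, 0, 45, 0]],
  ],
)

```text
t: 12.1
tcp_pos: [0.4688, -0.1784, 0.1582]
tool_rot: [0.495, 0.505, -0.494, 0.506]
force: [0.8, 1.1, -0.5]
finger_gap: 0.717
```

```bash
python3 st.py
python3 - <<'E'
from h import *
t=shot('top','pics/top5.png');s=shot('side','pics/side5.png')
a=cv2.resize(t[160:290,195:305],None,fx=3.4,fy=3.4,interpolation=cv2.INTER_CUBIC)
b=cv2.resize(s[190:290,195:325],None,fx=3.1,fy=3.1,interpolation=cv2.INTER_CUBIC)
o=np.zeros((442,374+403,3),np.uint8);o[:,:374]=a[:442];o[:b.shape[0],374:]=b;cv2.imwrite('pics/v5.png',o)
E
```

```text
t 12.1 tcp [ 0.4688 -0.1784  0.1582] F [ 0.76  1.13 -0.47] gap 0.717 q6 0.96
tool xyz cols
 [[ 0.001  1.     0.022]
 [-0.001  0.022 -1.   ]
 [-1.     0.001  0.001]] z yaw -88.76
```

View pics/v5.png

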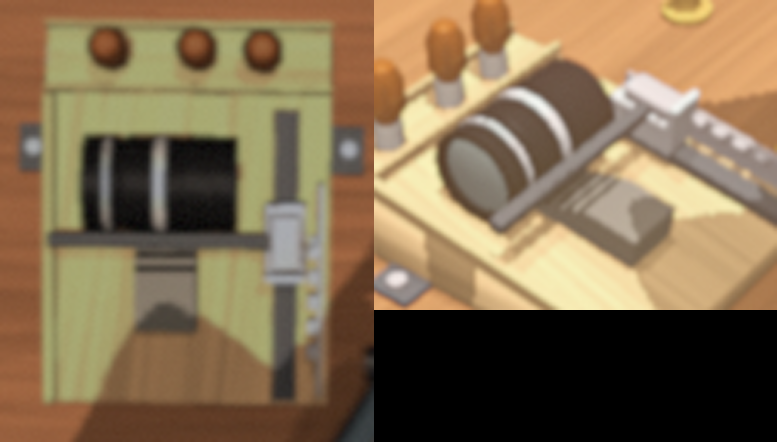

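The chock lies square under the bar at crop x 136–197, its heel at crop y≈331, and the lens hasn't moved. Checking the snug fit numerically and locating the thumb cap.

Run:
```python
from h import *
def c(x,y): return (195+(x+.5)/3.4-.5,160+(y+.5)/3.4-.5)
for n,u,z in (('heel L',(136,331),.031),('heel R',(197,332),.031),('chock top L 265',(137,260),.06),('R',(197,260),.06),
 ('lens L',(82,185),.124),('lens R',(236,185),.05),('lens low edge',(160,232),.0855),('lens hi edge',(160,137),.0855),
 ('carr top',(285,206),.1),('carr bot(rest)',(285,284),.1),('cap L',(271,240),.1),('cap R',(300,240),.1),('rest line',(285,273),.1),('bar',(160,239),.085)):
    print(n,np.round(onz('top',c(*u),z),4))
t=cv2.imread('pics/top5.png');s=cv2.imread('pics/side5.png')
a=cv2.resize(t[210:255,262:300],None,fx=10,fy=10,interpolation=cv2.INTER_CUBIC)
b=cv2.resize(s[205:255,265:305],None,fx=9,fy=9,interpolation=cv2.INTER_CUBIC)
o=np.zeros((450,380+360,3),np.uint8);o[:,:380]=a;o[:,380:]=b;cv2.imwrite('pics/v6.png',o)
```

```text
heel L [0.4847 0.068  0.031 ]
heel R [0.4854 0.0184 0.031 ]
chock top L 265 [0.5414 0.0666 0.06  ]
R [0.5429 0.0187 0.06  ]
lens L [0.5955 0.1053 0.124 ]
lens R [ 0.6044 -0.0102  0.05  ]
lens low edge [0.5631 0.0471 0.0855]
lens hi edge [0.6379 0.0497 0.0855]
carr top [ 0.5855 -0.0504  0.1   ]
carr bot(rest) [ 0.525  -0.0521  0.1   ]
cap L [ 0.5588 -0.0403  0.1   ]
cap R [ 0.5594 -0.0628  0.1   ]
rest line [ 0.5335 -0.0519  0.1   ]
bar [0.5577 0.0469 0.085 ]
```

View pics/v6.png

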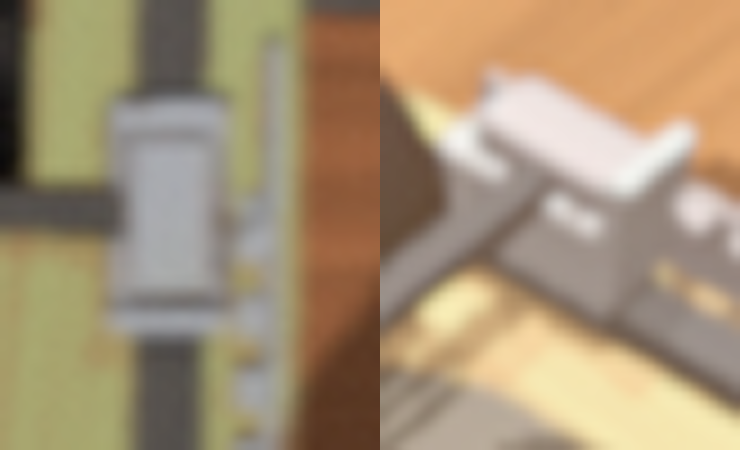

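Cap mid is at px (279,231). The chock fit works out at a centre distance of about 68–69 mm (68.7 = touching) and y offset of 4 mm or less, so step 1 is met. Next, turn the tool 90° and shut the fingers for the thumb.

Request:
arm_command(
  series=[
    [[0, 0, 0, -0.149], [0, 0, 0, -0.149], [0, 0, 0, -0.149], [0, 0, 0, -0.149], [0, 0, 0, -0.149], [0, 0, 0, -0.149], [0, 0, 0, -0.149], [0, 0, 0, -0.149], [0, 0, 0, -0.149], [0, 0, 0, -0.149]],
  ],
  jaw=0,
)

```text
t: 13.2
tcp_pos: [0.4688, -0.1756, 0.1577]
tool_rot: [0.018, 0.707, -0.018, 0.707]
force: [1.1, -0.1, 0.6]
finger_gap: 0.002
```

Request:
arm_command(
  series=[
    [[0, 0, 0, -0.08], [0, 0, 0, 0]],
  ],
)

```text
t: 13.4
tcp_pos: [0.4688, -0.1757, 0.1576]
tool_rot: [-0.008, 0.707, 0.008, 0.707]
force: [0.1, 0.3, 0.1]
finger_gap: -0.003
```

```bash
python3 - <<'E'
from h import *
print(onz('top',(279.05,230.75),.093), tri((279.05,230.75),(265+(565-380)/9-.4,205+130/9-.4)))
E
python3 st.py .555 -.052 .12
```

```text
[ 0.55806699 -0.0526714   0.093     ] (array([ 0.55868431, -0.05231954,  0.08963614]), np.float64(0.0011524756919697391))
t 13.4 tcp [ 0.4688 -0.1757  0.1576] F [0.09 0.28 0.15] gap -0.003 q6 -0.6
tool xyz cols
 [[ 0.    -0.021  1.   ]
 [ 0.     1.     0.021]
 [-1.     0.     0.   ]] z yaw 1.23
to go, tool mm [ 37.7 121.9  88.8]
```

Request:
arm_command(
  series=[
    [[0, 30, 22, 0], [0, 30, 22, 0], [0, 31, 22, 0], [0, 31, 22, 0], [20, 0, 0, 0], [18, 0, 0, 0], [0, 0, 0, 0]],
  ],
)

```text
t: 14.1
tcp_pos: [0.5524, -0.0512, 0.1174]
tool_rot: [-0.007, 0.709, 0.008, 0.705]
force: [-1.2, -1.0, 0.4]
finger_gap: -0.001
```

Request:
arm_command(
  series=[
    [[10, 0, 0, 0], [8, 0, 0, 0], [4, 0, 0, 0], [4, 0, 0, 0], [0, 0, 0, 0]],
  ],
)

```text
t: 14.6
tcp_pos: [0.5545, -0.053, 0.0931]
tool_rot: [-0.007, 0.707, 0.007, 0.707]
force: [-1.9, 0.1, 3.2]
finger_gap: -0.002
```

```bash
python3 st.py .555 -.0525 .09
```

```text
t 14.6 tcp [ 0.5545 -0.053   0.0931] F [-1.87  0.08  3.24] gap -0.002 q6 -0.32
tool xyz cols
 [[ 0.   -0.02  1.  ]
 [-0.    1.    0.02]
 [-1.   -0.    0.  ]] z yaw 1.17
to go, tool mm [3.1 0.5 0.5]
```

Contact at z≈0.093 with 3 N, as predicted. Pressing it down.

Request:
arm_command(
  series=[
    [[3, 0, 0, 0], [3, 0, 0, 0], [2, 0, 0, 0], [0, 0, 0, 0]],
  ],
)

```text
t: 15.0
tcp_pos: [0.5555, -0.053, 0.0859]
tool_rot: [-0.008, 0.706, 0.007, 0.708]
force: [0.2, 1.1, 6.6]
finger_gap: -0.001
```

Request:
arm_command(
  series=[
    [[2, 0, 0, 0], [0, 0, 0, 0]],
  ],
)

```text
t: 15.2
tcp_pos: [0.5557, -0.0531, 0.0854]
tool_rot: [-0.008, 0.706, 0.007, 0.708]
force: [-1.6, 0.2, 15.2]
finger_gap: -0.002
```

Bottomed out (15 N). Drawing it downhill along the slope.

Request:
arm_command(
  series=[
    [[0.6, 0, -4, 0], [0.6, 0, -4, 0], [0.6, 0, -4, 0], [0.7, 0, -4, 0], [0.6, 0, -4, 0], [0, 0, 0, 0]],
  ],
)

```text
t: 15.8
tcp_pos: [0.5354, -0.0534, 0.0822]
tool_rot: [-0.008, 0.706, 0.007, 0.708]
force: [-2.5, 1.6, 15.7]
finger_gap: 0.007
```

Run:
```python
from h import *
t=shot('top','pics/top6.png');s=shot('side','pics/side6.png')
for n in('top5','top6'):
    g=cv2.cvtColor(cv2.imread(f'pics/{n}.png'),cv2.COLOR_BGR2GRAY)
    print(n,'col 217',g[224:262,216:219].mean(1).astype(int).tolist())
a=cv2.resize(t[160:290,195:305],None,fx=3.4,fy=3.4,interpolation=cv2.INTER_CUBIC)
b=cv2.resize(s[190:290,195:325],None,fx=3.1,fy=3.1,interpolation=cv2.INTER_CUBIC)
o=np.zeros((442,374+403,3),np.uint8);o[:,:374]=a[:442];o[:b.shape[0],374:]=b;cv2.imwrite('pics/v7.png',o)
```

```text
top5 col 217 [146, 147, 139, 112, 80, 75, 78, 81, 105, 137, 148, 153, 159, 162, 162, 162, 162, 161, 162, 162, 161, 161, 160, 160, 161, 161, 161, 162, 162, 161, 161, 161, 161, 161, 161, 161, 161, 160]
top6 col 217 [149, 149, 152, 159, 163, 158, 142, 124, 115, 113, 107, 87, 62, 47, 46, 51, 67, 85, 98, 109, 113, 112, 111, 112, 113, 113, 114, 113, 114, 113, 114, 113, 113, 113, 113, 112, 113, 113]
```

The bar row moved from about 230 to 238 (≈20 mm), so the stop follows the tool. Continuing.

Request:
arm_command(
  series=[
    [[0.6, 0, -4, 0], [0.6, 0, -4, 0], [0.6, 0, -4, 0], [0.7, 0, -4, 0], [0.6, 0, -4, 0], [0.6, 0, -4, 0], [0.6, 0, -4, 0], [0.7, 0, -4, 0], [0.6, 0, -4, 0], [0.6, 0, -4, 0]],
  ],
)

```text
t: 16.9
tcp_pos: [0.4959, -0.0542, 0.0758]
tool_rot: [-0.008, 0.705, 0.007, 0.709]
force: [-0.7, 1.5, 15.5]
finger_gap: 0.0
```

Request:
arm_command(
  series=[
    [[0.6, 0, -4, 0], [0.6, 0, -4, 0], [0.6, 0, -4, 0], [0.7, 0, -4, 0], [0.6, 0, -4, 0], [0.6, 0, -4, 0], [0.6, 0, -4, 0], [0.7, 0, -4, 0], [0, 0, 0, 0]],
  ],
)

```text
t: 17.8
tcp_pos: [0.4625, -0.0547, 0.0705]
tool_rot: [-0.008, 0.706, 0.007, 0.708]
force: [-1.8, 1.2, 17.8]
finger_gap: 0.001
```

Request:
arm_command(
  series=[
    [[0.6, 0, -4, 0], [0.4, 0, -3, 0], [0, 0, 0, 0]],
  ],
)

```text
t: 18.1
tcp_pos: [0.4571, -0.0549, 0.0697]
tool_rot: [-0.007, 0.705, 0.007, 0.709]
force: [0.7, 2.6, 16.8]
finger_gap: -0.003
```

Request:
arm_command(
  series=[
    [[0.5, 0, -3, 0], [0.3, 0, -2, 0], [0, 0, 0, 0]],
  ],
)

```text
t: 18.4
tcp_pos: [0.456, -0.0557, 0.0695]
tool_rot: [-0.008, 0.702, 0.006, 0.712]
force: [6.0, 6.8, 18.0]
finger_gap: -0.001
```

Stalled at the end stop (x force rising). Lifting straight up while keeping the downhill bias, then looking.

Request:
arm_command(
  series=[
    [[-4, 0, 0, 0], [-4, 0, 0, 0], [-4, 0, 0, 0], [-10, 0, 2, 0], [-30, 0, 4, 0], [-40, 0, 0, 0], [0, -40, 0, 0], [0, -45, 0, 0], [0, -45, 0, 0], [0, -45, 0, 0]],
  ],
)

```text
t: 19.4
tcp_pos: [0.4588, -0.2306, 0.1586]
tool_rot: [-0.007, 0.708, 0.008, 0.706]
force: [0.1, 1.3, 0.1]
finger_gap: 0.001
```

```bash
python3 - <<'E'
from h import *
t=shot('top','pics/top7.png');s=shot('side','pics/side7.png')
for n in('top5','top7'):
    g=cv2.cvtColor(cv2.imread(f'pics/{n}.png'),cv2.COLOR_BGR2GRAY)
    c=g[224:285,216:219].mean(1); print(n,'bar row',224+c.argmin(),int(c.min()))
d=cv2.absdiff(cv2.imread('pics/top5.png')[195:228,215:270],t[195:228,215:270]); print('lens diff',d.max(),d.mean())
a=cv2.resize(t[160:290,195:305],None,fx=3.4,fy=3.4,interpolation=cv2.INTER_CUBIC)
b=cv2.resize(s[190:310,195:340],None,fx=2.8,fy=2.8,interpolation=cv2.INTER_CUBIC)
o=np.zeros((442,374+406,3),np.uint8);o[:,:374]=a[:442];o[:b.shape[0],374:]=b;cv2.imwrite('pics/v8.png',o)
E
python3 st.py
```

```text
top5 bar row 229 75
top7 bar row 265 69
lens diff 67 2.5766758494031223
t 19.5 tcp [ 0.4607 -0.2356  0.1588] F [ 0.73  1.22 -0.63] gap 0.001 q6 -0.7
tool xyz cols
 [[ 0.002 -0.015  1.   ]
 [-0.003  1.     0.015]
 [-1.    -0.003  0.002]] z yaw 0.89
```

View pics/v8.png

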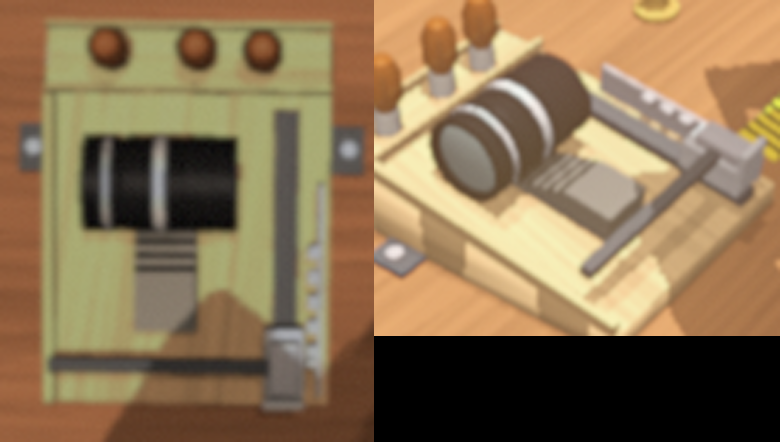

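The lens rests on the chock, unmoved (crop x 82–236), and the bar is at the low end (crop y≈365). Final numeric check of stop travel and cap height.

Run:
```python
from h import *
from scipy.spatial.transform import Rotation
nrm=np.array([-.1564,0,.9877]); P=np.array([.611,.03,.0485])+.046*nrm
out=[]
for n,r in(('top5',229),('top7',265)):
    g=cv2.cvtColor(cv2.imread(f'pics/{n}.png'),cv2.COLOR_BGR2GRAY).astype(float)
    c=g[r-6:r+8,216:219].mean(1); w=np.clip(max(c.min()+45,0)-c,0,None); row=(w*np.arange(r-6,r+8)).sum()/w.sum()
    p=onplane('top',(217,row),P,nrm); out.append(p); print(n,row,p)
print('travel',np.linalg.norm(out[1]-out[0]))
# lens silhouettes: dark columns rows
for n in('top0','top5','top7'):
    g=cv2.cvtColor(cv2.imread(f'pics/{n}.png'),cv2.COLOR_BGR2GRAY).astype(float); c=g[195:226,250:258].mean(1)
    print(n,np.interp(80,-np.array([-x for x in c[:12][::-1]]),np.arange(206,194,-1.)))
# cap height: expected side pixel of cap top middle, up / 4 mm down
x=np.array([.9877,0.0227,.1564])
cap=np.array([.5581,-.0526,.093]); q=cap-.100*x
print('cap expected up side',proj('side',q),'down6',proj('side',q-.006*nrm),'top',proj('top',q))
s=cv2.imread('pics/side7.png'); print('s7 start cap',proj('side',cap))
cv2.imwrite('pics/v9.png',np.hstack([cv2.resize(cv2.imread('pics/side5.png')[205:255,265:305],None,fx=9,fy=9,interpolation=2),cv2.resize(s[222:272,302:342],None,fx=9,fy=9,interpolation=2)]))
```

```text
top5 229.5679442508711 [0.55660331 0.11292286 0.08645983]
top7 265.99061913696056 [0.45933081 0.11134857 0.07105695]
travel 0.09849703742690125
top0 200.16873449131515
top5 199.86513994910942
top7 199.8675
cap expected up side [320.37679725 237.57380211] down6 [319.95244829 239.47205052] top [278.82399597 267.98198925]
s7 start cap [285.65694542 217.92969172]
```

View pics/v9.png

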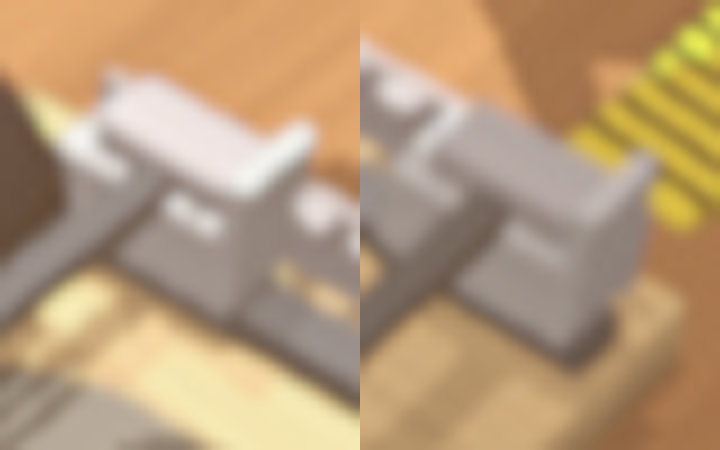

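The cap stands as high above the carriage as at the start, so it is up and locked. Travel measured 98.5 mm, against the 100 mm end notch. Handing in.

```bash
python3 -c "
from station import ticket
print(ticket.sign_off())"
```

```text
the job is handed in; nothing more can be done
None
```

I set the chock under the lens and drew the stop to the bottom of its rail, then handed the job in at about 19.5 s of the 58 s allowed. No verdict was reported.

**Chock:** I picked out the grey chock from the yellow and turquoise ones and set it flat on the lane. I then pushed it toe-first under the bar until the tool stalled against the lens at about 10 N. From the pictures, the chock and lens centres are about 68–69 mm apart (68.7 when touching). The chock is square to the lens and within about 4 mm of its middle.

**Stop:** I pressed the thumb button fully down at about 15 N and drew the stop downhill until it stalled at the end of the rail, then let go.

**Last checks:**
- The bar travelled 98.5 mm by camera, against the 100 mm end notch and the 95 mm needed. The tool's own position gave about 100 mm at the stall. The 1.5 mm gap is within the camera calibration.
- The lens's uphill edge stayed within 0.3 pixel (about 1 mm) of its start, with the chock still against it.
- The thumb cap looks as high above the carriage as at the start, so I take it as up and locked. I judged that by eye from one enlarged view.
- The bulbs look unmoved. The arm never went near the bracket or puller, and I didn't measure them again.

No check failed.

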